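# Switch on the inspection station in order

## Task

Start up the inspection bench with the closed fingertips: first switch on the magnifier lamp by pushing down the raised end of its rocker, then press the round key fully down, and then press the long bar key fully down. Leave the square key up, never press a key before its turn, and do not pick up or shove the key boxes or anything else on the bench.

Things in the scene. Friction and masses are not known exactly. Their poses are not given: they have to be found in the camera images.
- rocker_end (a point): Middle of the upper face of the RAISED half of the lamp's white rocker switch, 7 mm in from its end: the place to push straight down. The rocker (56 x 30 mm, a shallow V in side view) sits in a black switch box (84 x 54 mm, top 38 mm above the table) on the lamp's white base plate. This point is 60 mm above the table while the lamp is off, and 52 mm when it is on and the pushed half lies level.
- rocker (a joint): Angle of the lamp's rocker in rad: 0 = off (its half nearer the robot slopes up), 0.44 = fully on (that half lies level, the other slopes up), against its stop. It moves under about 3 N at the raised end and stays where it is left. Starts at 0.
- lamp: Magnifier lamp, fixed to the table: white base plate 300 (x) x 180 (y) x 12 mm, origin at the centre of the plate's underside. The switch box is centred at x = -90 mm, y = 0 and the rocker's long way runs along x (its raised end towards -x). A gooseneck rises at x = 120, y = 60 mm and its round head (136 mm across, 0.27 to 0.35 m above the table) is swung aside over x = 185, y = 130 mm.
- box_round: matt black plastic box 70 x 70 mm, 30 mm high, about 0.45 kg, loose on four small rubber feet; origin at the centre of its underside on the table, z up. Its white key stands 12 mm out of the top when up and 5 mm when down; this one has the ROUND key, 48 mm across.
- box_square: matt black plastic box 70 x 70 mm, 30 mm high, about 0.45 kg, loose on four small rubber feet; origin at the centre of its underside on the table, z up. Its white key stands 12 mm out of the top when up and 5 mm when down; this one has the SQUARE key, 42 x 42 mm.
- box_bar: matt black plastic box 70 x 70 mm, 30 mm high, about 0.45 kg, loose on four small rubber feet; origin at the centre of its underside on the table, z up. Its white key stands 12 mm out of the top when up and 5 mm when down; this one has the long BAR key, 60 mm along the box's y and 20 mm along its x.
- loupe: Small black eye loupe, 34 mm across and 34 mm high, 40 g, standing loose on the table; origin at its underside. A bystander.
- cover: White moulded cover, 52 mm across and 22 mm high, 30 g, lying loose on the lamp's base plate; origin at its underside. A bystander.
- jar: Glass jar, 56 mm across and 75 mm high, standing loose on the table at the far side; origin at its underside. A bystander.
- pen: Black pen, 120 mm long along its x, 9 mm thick, lying loose on the clipboard at the right; origin at its underside. A bystander.
- key_round (a joint): Travel of the round key in metres: 0 = up, 0.007 = fully down, against its stop. It moves under about 3 N, has no return spring and stays where it is left, so a half-pressed key stays half down. Starts at 0.
- key_round_top (a point): Centre of the upper face of the round key, 42 mm above the table while up, 35 mm when down.
- key_square (a joint): Travel of the square key in metres: 0 = up, 0.007 = fully down, against its stop. It moves under about 3 N, has no return spring and stays where it is left, so a half-pressed key stays half down. Starts at 0.
- key_square_top (a point): Centre of the upper face of the square key, 42 mm above the table while up, 35 mm when down.
- key_bar (a joint): Travel of the bar key in metres: 0 = up, 0.007 = fully down, against its stop. It moves under about 3 N, has no return spring and stays where it is left, so a half-pressed key stays half down. Starts at 0.
- key_bar_top (a point): Centre of the upper face of the bar key, 42 mm above the table while up, 35 mm when down.
Not all that is in view belongs to the job. Leave any orange look-alike of the box_square alone.

How it is judged:
On the way, in this order (a step that is already met when the one before it is completed fails the run):
1. the lamp's rocker is switched on (value of joint rocker above 0.36 rad), for 0.1 s.
2. the round key is fully down (value of joint key_round above 0.0055 m), for 0.1 s.
3. the bar key is fully down (value of joint key_bar above 0.0055 m), for 0.1 s.
At the end, for the whole second after the job is handed in: The rocker stands at on (over 0.36 rad), the round and bar keys are down (over 5.5 mm), the square key is up (under 2 mm), the key boxes rest on the table within 25 mm of where they began, and the loupe, cover, jar and pen within 20 mm of where they were (value of joint rocker above 0.36 rad and value of joint each of key_round, key_bar above 0.0055 m and value of joint key_square below 0.002 m and distance of each of box_round, box_square, box_bar from where it was at the start of the episode below 0.025 m and distance of each of loupe, cover, jar, pen from where it was at the start of the episode below 0.02 m and height (world z) of each of box_round, box_square, box_bar below 0.006 m and linear speed of each of box_round, box_square, box_bar below 0.02 m/s); the robot touches nothing.
It fails at once if the square key is pressed (value of joint key_square above 0.0035 m).
It fails at once if the round key is pressed down while the lamp is off (value of joint key_round above 0.0035 m and value of joint rocker below 0.22 rad).
It fails at once if the bar key is pressed down while the round key is up (value of joint key_bar above 0.0035 m and value of joint key_round below 0.0035 m).
It fails at once if a key box is lifted off the table (over 10 mm) or shoved over 25 mm (height (world z) of any of box_round, box_square, box_bar above 0.01 m or distance of any of box_round, box_square, box_bar from where it was at the start of the episode above 0.025 m).
It fails at once if the loupe, cover, jar or pen is moved over 20 mm (distance of any of loupe, cover, jar, pen from where it was at the start of the episode above 0.02 m).
It also fails if it takes over 48 s, if anything falls off the work surface, if the arm or the gripper's body presses on something with over 40 N, if the wrist force passes 120 N, or if a joint passes its speed limit or range.

## Robot

A 6-joint arm with a two-finger parallel gripper is mounted at the origin on the work surface. World frame = base frame: x ahead of the robot, y to its left, z up, the work surface at z = 0. Lengths are in m, angles in rad, forces in N, time in s.
With the tool pointing down it reaches from about 0.425 to 0.95 m from the base axis. Payload 3.5 kg.
Tool frame: the origin (TCP) lies on the centre line of the jaws, within the pads' length; the fingertips stand 8 mm ahead of it and the grasp point (between the pads) lies 11 mm behind it; z points along the fingers, y is the line along which they close (so a half turn about z gives the same grasp; the last joint's range is limited). The gripper opens to 85 mm and grips with 20 to 120 N. Pads are 22 mm wide; open, the fingers measure 114 mm over their backs; the gripper's body (76 mm by 85 mm) begins 54 mm behind the grasp point. The pads swing forward as they close: fully open they stand 13 mm farther back than shut.
Start: joints at [1.054, 0.286, 1.577, -0, 1.279, -0.15], TCP at [0.242, 0.63, 0.212] pointing down, gripper open.
Joint ranges: [-2.77, 2.77], [-0.9, 2.22], [0.21, 2.48], [-1.53, 4.67], [0.24, 2.81], [-2.84, 2.84]. Speed limits (rad/s): [2.79, 2.79, 3.14, 3.14, 3.14, 3.14].

## Interface

Orientations are given as a unit quaternion [x, y, z, w].
In Python, from plant import ctrl gives the robot as it stands. The module is installed in compiled form; this text tells all that it offers.
- The arm moves only by the tool send_rows, never from a script. Its argument "steps" is a list of rows, each a list of 5 numbers: the shift along the tool's x, y, z in m, then the turn about the tool's z in degrees, then the opening, from -1 (shut) to 1 (fully open). A call has 1 to 12 rows; each row is the pose to reach, as a shift and turn from the pose commanded when the call began, along the tool's axes at that moment; what a row does not reach only later rows make up. A row lasts 1/10 s, in which the tool goes at most 50 mm and 8.59 degrees, less where a joint would pass 70% of its speed; a pose out of reach is approached as far as the arm can. A call with a gripper value outside its range is refused whole. The fingers move at their own pace and stop on an object; "squeeze" is the grip in N (left out, the last holds). Time passes only in rows, so rows that repeat a pose let the fingers close. It gives the time, the measured TCP pose, the force, the opening and the grip force at its end, in the units of the state.
- ctrl.get_state(): the state, without advancing time (a new reading comes with each control period).
- ctrl.read_camera(name): name is "side" or "top" or "wrist"; returns the picture (420x560x3 uint8, red, green, blue); there is no depth.
- ctrl.calibration(name): a dict with "intrinsics" (3x3 intrinsics, pixels), "extrinsics" (4x4, takes a point from world to camera coordinates); the wrist camera has in their place "tool_from_camera" (4x4, takes a point from camera to tool coordinates, whose origin is the TCP and whose axes are the flange's). Camera axes: x right, y up, looking along -z (the intrinsics and any distortion apply to the point x, -y, -z); pixel columns grow to the right and rows downward; lengths in m; the calibration is good to about 2 mm. The wrist camera is an equidistant fisheye: a pixel r from the principal point sees the ray r / f radians off the axis. A picture is of the moment at which its call begins: read the wrist's pose just before it. calibration takes no time and is no camera call.
- ctrl.sign_off(): hands the job in; it is judged then, once.
The state is a dict: "time": time; "qpos": joint angles; "dq": joint speeds; "joint_efforts": joint torques, N m; "eef_pos": TCP position; "tcp_rot": TCP orientation; "contact_force": force on the tool from outside, world axes, zero at the start; "wrist_torque": the same for the moment, N m; "opening": opening from 0.0 (shut) to 1.0 (fully open); "finger_force": force on a finger pad.
Only numpy, scipy, OpenCV 4.12 (cv2) and the standard library are available. Lean on these libraries where they do the work, as an engineer would, in place of code of your own. Each camera call takes 0.05 s, during which the arm holds its last target. There are 200 camera calls.

## Working session

There is one attempt and no reset: what is moved stays moved. The work goes in short steps, Python scripts to look and compute and a tool call to move; the robot and the scene stay as the last step left them, time stands still between calls to the robot, and variables do not carry over. Pictures are saved under pics/ and viewed, at most 12 in all, crops included, and the job is handed in when it is done.

Besides the shell and the picture viewer there is one more tool, called after "Request:" by a JSON object that holds its "api" and its "payload". send_rows: Moves the arm, as the interface text tells. Its arguments: {"type":"object","properties":{"steps":{"type":"array","items":{"type":"array","items":{"type":"number"}}},"squeeze":{"type":"number"}},"required":["steps"]}

```bash
mkdir -p pics; python3 - <<'E'
from plant import ctrl
import cv2
s=ctrl.get_state();print(s['time'],s['eef_pos'],s['tcp_rot'],s['opening'])
for n in('top','side'):
    cv2.imwrite(f'pics/{n}0.png',ctrl.read_camera(n)[:,:,::-1])
    c=ctrl.calibration(n);print(c)
E
```

```text
0.0 [0.24168783 0.62948483 0.21031994] [ 1.82386730e-01  9.83226134e-01 -1.13805719e-03 -3.94506663e-04] 1.0012794769699773
{'intrinsics': array([[451.22084877,   0.        , 281.21427698],
       [  0.        , 451.22084877, 218.44636662],
       [  0.        ,   0.        ,   1.        ]]), 'extrinsics': array([[-0.01410765, -0.99985666, -0.00936123, -0.05263982],
       [ 0.98167705, -0.01562919,  0.18991022, -0.5556568 ],
       [-0.19002931, -0.00651052,  0.98175683, -1.08071025],
       [ 0.        ,  0.        ,  0.        ,  1.        ]])}
{'intrinsics': array([[404.51067802,   0.        , 283.1169289 ],
       [  0.        , 404.51067802, 211.91536488],
       [  0.        ,   0.        ,   1.        ]]), 'extrinsics': array([[ 0.92205604, -0.38695142,  0.00901415, -0.4985072 ],
       [ 0.24904   ,  0.6109368 ,  0.75148873, -0.15846482],
       [-0.29629671, -0.69066983,  0.65968435, -0.82039851],
       [ 0.        ,  0.        ,  0.        ,  1.        ]])}
```

View pics/top0.png

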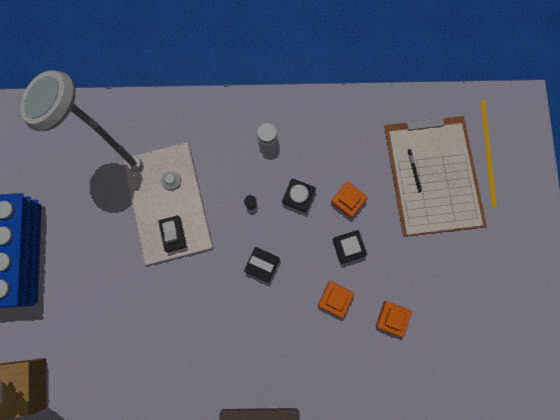

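View pics/side0.png

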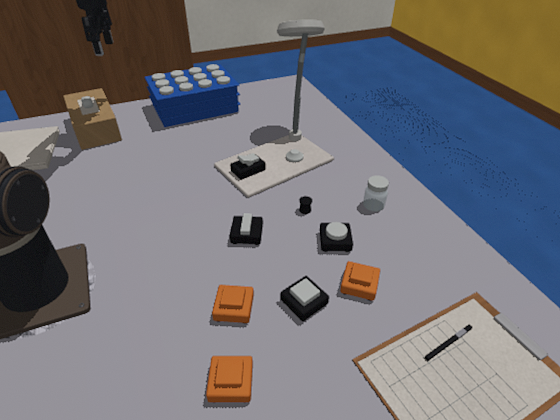

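Top view: the black boxes are round (299,195), bar (262,265) and square (350,247). Orange decoys are at (349,199), (337,299) and (395,319), so I rule them out. The lamp switch box is at (172,233), with its raised end expected on the near (lower) side. The white cover at (171,180) is not the rocker. I'll check this in one close crop.

```bash
cat > h.py <<'E'
import numpy as np,cv2
from plant import ctrl
def back(n,px,z):
    c=ctrl.calibration(n);K=c['intrinsics'];E=c['extrinsics']
    d=np.linalg.inv(K)@[px[0],px[1],1];d=E[:3,:3].T@(d*[1,-1,-1]);o=-E[:3,:3].T@E[:3,3]
    return o+d*(z-o[2])/d[2]
def proj(n,p):
    c=ctrl.calibration(n);q=c['extrinsics'][:3]@[*p,1];u=c['intrinsics']@(q*[1,-1,-1]);return u[:2]/u[2]
E
python3 - <<'E'
from h import *
im=cv2.imread('pics/top0.png')
cv2.imwrite('pics/crop.png',cv2.resize(im[140:290,120:320],None,fx=4,fy=4,interpolation=cv2.INTER_CUBIC))
hsv=cv2.cvtColor(im,cv2.COLOR_BGR2HSV);g=hsv[...,2]
for name,(u,v),z in(('round',(299,195),.042),('bar',(262,265),.042),('square',(350,247),.042),('rocker',(172,233),.052)):
    m=np.zeros(g.shape,np.uint8);m[v-13:v+14,u-14:u+15]=(g[v-13:v+14,u-14:u+15]>95)
    n,l,st,ce=cv2.connectedComponentsWithStats(m)
    k=min((i for i in range(1,n) if st[i,4]>25),key=lambda i:np.hypot(*(ce[i]-[u,v])))
    r=cv2.minAreaRect(np.argwhere(l==k)[:,::-1].astype(np.float32))
    P=[back('top',p,z) for p in cv2.boxPoints(r)]
    print(name,st[k,4],ce[k],r,back('top',ce[k],z),np.round(P,3)[:,:2].tolist(), proj('side',back('top',ce[k],z)))
E
```

```text
round 250 [298.64  192.888] ((298.5, 193.0), (16.0, 17.0), 90.0) [ 0.62297545 -0.10652566  0.042     ] [[0.644, -0.085], [0.644, -0.128], [0.601, -0.127], [0.602, -0.084]] [335.71607425 228.40411131]
bar 185 [261.05945946 263.52432432] ((261.03765869140625, 263.5171203613281), (23.66952896118164, 7.696734428405762), 24.443954467773438) [ 0.44340504 -0.00909807  0.042     ] [[0.447, 0.022], [0.465, 0.014], [0.439, -0.04], [0.422, -0.032]] [245.31692381 221.62721488]
square 271 [350.49077491 245.33579336] ((350.45001220703125, 245.34999084472656), (16.12761688232422, 16.4438419342041), 71.56504821777344) [ 0.48557587 -0.23344245  0.042     ] [[0.499, -0.208], [0.511, -0.248], [0.472, -0.259], [0.46, -0.219]] [303.94960334 289.43992953]
rocker 219 [169.16438356 230.3652968 ] ((169.18824768066406, 230.34703063964844), (18.33062744140625, 12.365036964416504), 77.47119140625) [0.52902864 0.22045364 0.052     ] [[0.549, 0.241], [0.555, 0.211], [0.509, 0.2], [0.503, 0.23]] [247.82287756 157.59973178]
```

View pics/crop.png

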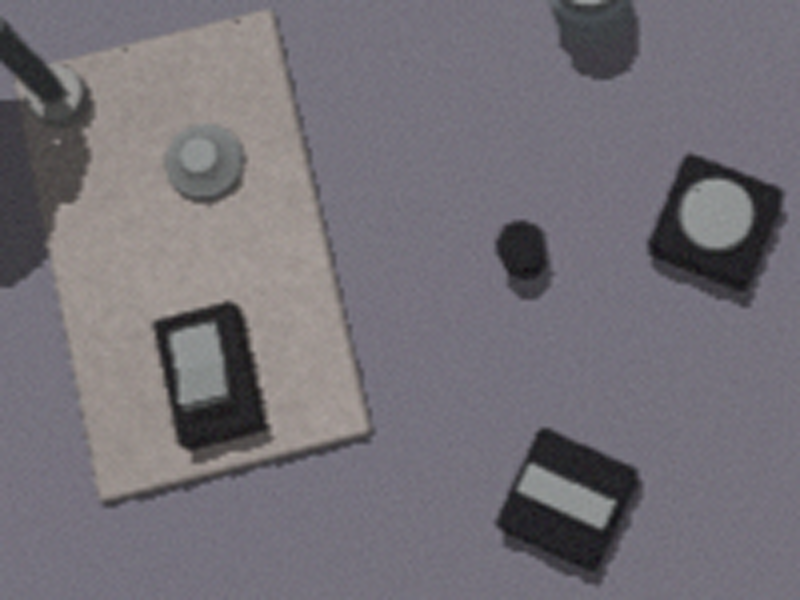

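The crop confirms it: rocker in the switch box at top-view pixel (169,231), round key at (298.6,193), bar at (261,263.5), and the loupe and cover standing apart. I'll refine the lamp from the plate corners.

```bash
python3 - <<'E'
from h import *
from scipy.optimize import least_squares
from scipy.spatial.transform import Rotation as R
C=np.array([(100,502),(371,433),(272,11)])/4+[120,140]-.4
W=np.array([back('top',p,.012)[:2] for p in C])
M=np.array([(-150,90),(-150,-90),(150,-90)])/1000
T=lambda p,m:np.array([[np.cos(p[2]),-np.sin(p[2])],[np.sin(p[2]),np.cos(p[2])]])@m+p[:2]
s=least_squares(lambda p:np.ravel([T(p,m)-w for m,w in zip(M,W)]),[.6,.2,.2]);p=s.x
print(p,s.fun)
for n,x in(('box',-.09),('end',-.09-.0185),('far',-.065)):
    q=T(p,[x,0]);z=.060 if n=='end' else .046;print(n,q,proj('top',[*q,z]),proj('side',[*q,z]))
# check plan: blob end edges
st=ctrl.get_state();A=R.from_quat(st['tcp_rot']).as_matrix();print(A.round(3))
print('in tool to end:',A.T@([*T(p,[-.1085,0]),.2]-st['eef_pos']))
print(ctrl.calibration('wrist'))
E
```

```text
[0.61171624 0.24026178 0.24063732] [-0.00202627  0.00102702 -0.00092638 -0.00068701  0.00295265 -0.00034002]
box [0.52430948 0.21881283] [170.35564623 232.59434443] [246.47785416 160.13709231]
end [0.50634253 0.21440388] [170.47979348 238.82159365] [240.35586773 158.03523922]
far [0.54858913 0.22477087] [168.31686764 223.14991381] [254.18440215 157.12874599]
[[-0.933  0.359 -0.001]
 [ 0.359  0.933 -0.002]
 [ 0.    -0.002 -1.   ]]
in tool to end: [-0.39590711 -0.29260011  0.01095316]
{'intrinsics': array([[325.1922621 ,   0.        , 282.64099078],
       [  0.        , 325.1922621 , 209.83444218],
       [  0.        ,   0.        ,   1.        ]]), 'tool_from_camera': array([[ 7.79917897e-04,  9.52993131e-01,  3.02990897e-01,
         7.75961506e-02],
       [ 9.99999586e-01, -6.01057520e-04, -6.83564713e-04,
         3.96863667e-04],
       [-4.69317519e-04,  3.02991305e-01, -9.52993205e-01,
        -1.62495845e-01],
       [ 0.00000000e+00,  0.00000000e+00,  0.00000000e+00,
         1.00000000e+00]])}
```

Request:
{"api": "send_rows", "payload": {"steps": [[0,0,-0.02,0,-1],[-0.04,-0.03,-0.02,0,-1],[-0.08,-0.06,-0.02,0,-1],[-0.12,-0.09,-0.02,0,-1],[-0.16,-0.118,-0.02,0,-1],[-0.2,-0.148,-0.02,0,-1],[-0.24,-0.178,0,0,-1],[-0.28,-0.207,0.02,0,-1],[-0.32,-0.237,0.04,0,-1],[-0.36,-0.266,0.05,0,-1],[-0.396,-0.293,0.06,0,-1],[-0.396,-0.293,0.06,0,-1]]}}

```text
time: 1.3
eef_pos: [0.5076, 0.2103, 0.1496]
tcp_rot: [0.185, 0.983, -0.001, -0.001]
contact_force: [0.0, 0.4, -0.5]
opening: -0.001
finger_force: 0.0
```

```bash
cat >> h.py <<'E'
from scipy.spatial.transform import Rotation as R
def wcam(name,pts):
    s=ctrl.get_state();im=ctrl.read_camera('wrist')[:,:,::-1].copy()
    c=ctrl.calibration('wrist');K=c['intrinsics'];X=np.eye(4);X[:3,:3]=R.from_quat(s['tcp_rot']).as_matrix();X[:3,3]=s['eef_pos']
    E=np.linalg.inv(X@c['tool_from_camera'])
    cv2.imwrite(f'pics/{name}_raw.png',im)
    for p in pts:
        q=(E@[*p,1])[:3]*[1,-1,-1];r=np.hypot(q[0],q[1]);a=K[0,0]*np.arctan2(r,q[2])
        uv=K[:2,2]+a*q[:2]/r;print(np.round(p,3),uv.round(1));cv2.drawMarker(im,tuple(int(round(v)) for v in uv),(0,0,255),0,7,1)
    cv2.imwrite(f'pics/{name}.png',im);print(s['time'],s['eef_pos'],s['contact_force'],s['opening'],s['qpos'].round(2) if hasattr(s['qpos'],'round') else s['qpos'])
    return X
def totool(X,p): return (X[:3,:3].T@(np.array(p)-X[:3,3])).round(4)
E
python3 - <<'E'
from h import *
X=wcam('w1',[(.5063,.2144,.060),(.5243,.2188,.046),(.443,-.009,.042)])
print(totool(X,(.5063,.2144,.060)),totool(X,(.623,-.1065,.042)),totool(X,(.4434,-.009,.042)))
E
```

```text
[0.506 0.214 0.06 ] [286.4 203.8]
[0.524 0.219 0.046] [298.5 216.1]
[ 0.443 -0.009  0.042] [ 64.5 220. ]
1.3 [0.50760754 0.21030786 0.14962241] [ 0.02020035  0.35130859 -0.46611469] -0.001343820075256129 [ 0.21  0.07  1.94 -0.    1.13 -0.99]
[0.0025 0.0036 0.0896] [-0.2229 -0.2528  0.1079] [-0.0201 -0.2273  0.1082]
```

View pics/w1.png

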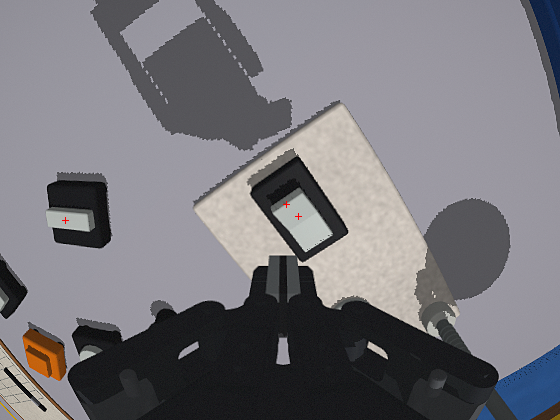

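```bash
python3 -c "
import cv2
im=cv2.imread('pics/w1_raw.png')[140:275,225:375]
cv2.imwrite('pics/w1c.png',cv2.resize(im,None,fx=4,fy=4,interpolation=cv2.INTER_CUBIC))"
```

```text
(no output)
```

View pics/w1c.png

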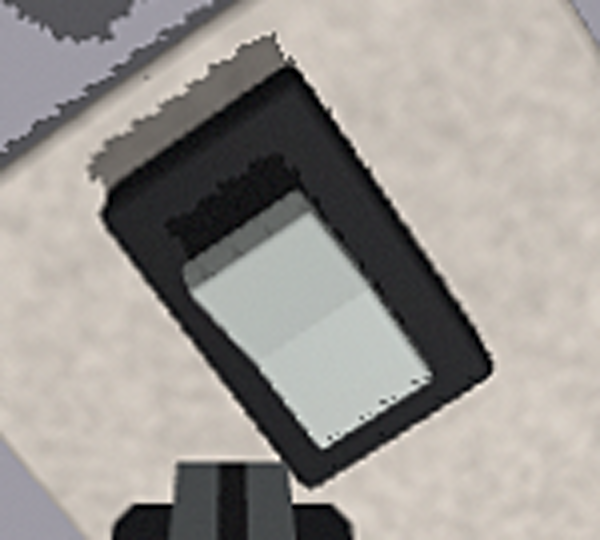

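The crop shows the rocker's raised half with its near edge at about (287,202) and the fold at (304,221). The push point is therefore at about (291.7,206.7). I'll back-project it.

```bash
cat >> h.py <<'E'
def wback(X,px,z):
    c=ctrl.calibration('wrist');K=c['intrinsics'];d=np.array(px)-K[:2,2];r=np.hypot(*d);a=r/K[0,0]
    v=np.array([np.sin(a)*d[0]/r,-np.sin(a)*d[1]/r,-np.cos(a)]);T=X@c['tool_from_camera'];w=T[:3,:3]@v;o=T[:3,3]
    return o+w*(z-o[2])/w[2]
def pose():
    s=ctrl.get_state();X=np.eye(4);X[:3,:3]=R.from_quat(s['tcp_rot']).as_matrix();X[:3,3]=s['eef_pos'];return X
E
python3 - <<'E'
from h import *
X=pose()
for px,z in(((291.7,206.7),.06),((75,220),.042)):
    p=wback(X,px,z);print(p,totool(X,p))
E
```

```text
[0.50993947 0.21873736 0.06      ] [-0.      0.0079  0.0901]
[0.4480047  0.00581168 0.042     ] [-0.0197 -0.2129  0.1085]
```

Request:
{"api": "send_rows", "payload": {"steps": [[-0.001,0.005,0.03,0,-1],[-0.001,0.005,0.06,0,-1],[-0.001,0.005,0.07,0,-1],[-0.001,0.005,0.07,0,-1],[-0.001,0.005,0.07,0,-1]]}}

```text
time: 1.85
eef_pos: [0.5097, 0.2197, 0.0829]
tcp_rot: [0.182, 0.983, 0.0, 0.001]
contact_force: [-0.5, 0.2, -0.3]
opening: -0.003
finger_force: 0.0
```

Request:
{"api": "send_rows", "payload": {"steps": [[0,0,0.008,0,-1],[0,0,0.013,0,-1],[0,0,0.017,0,-1],[0,0,0.02,0,-1],[0,0,0.023,0,-1],[0,0,0.023,0,-1]]}}

```text
time: 2.45
eef_pos: [0.509, 0.2187, 0.0582]
tcp_rot: [0.182, 0.983, -0.0, -0.0]
contact_force: [-0.6, -0.1, -0.1]
opening: -0.002
finger_force: 0.0
```

Request:
{"api": "send_rows", "payload": {"steps": [[0,0,0.001,0,-1],[0,0,0.002,0,-1],[0,0,0.003,0,-1]]}}

```text
time: 2.75
eef_pos: [0.5095, 0.2189, 0.0558]
tcp_rot: [0.182, 0.983, 0.0, 0.0]
contact_force: [-0.4, 0.2, -0.3]
opening: -0.0
finger_force: 0.0
```

```bash
python3 - <<'E'
from h import *
X=wcam('w2',[])
im=cv2.imread('pics/w2_raw.png')[130:330,190:390]
cv2.imwrite('pics/w2c.png',cv2.resize(im,None,fx=3,fy=3,interpolation=cv2.INTER_CUBIC))
E
```

```text
2.75 [0.50947914 0.21891421 0.05581766] [-0.38087212  0.1549824  -0.25712663] -0.0004095161397797616 [ 0.22  0.21  1.98  0.    0.95 -0.98]
```

View pics/w2c.png

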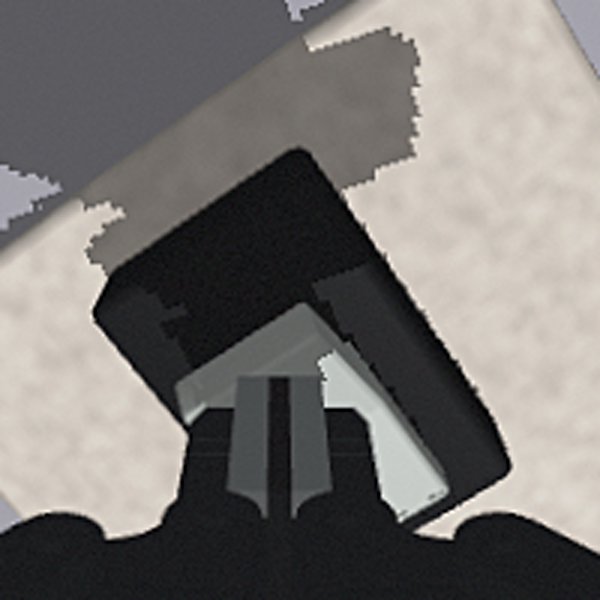

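Request:
{"api": "send_rows", "payload": {"steps": [[0,0,0.001,0,-1],[0,0,0.002,0,-1],[0,0,0.003,0,-1],[0,0,0.004,0,-1]]}}

```text
time: 3.2
eef_pos: [0.5093, 0.2189, 0.0516]
tcp_rot: [0.182, 0.983, 0.0, -0.0]
contact_force: [0.4, -0.0, -0.9]
opening: -0.004
finger_force: 0.0
```

```bash
python3 - <<'E'
from h import *
X=pose()
for d in (-.02,-.01,0,.008):
  wcam('w3',[(X@[x,0,d,1])[:3] for x in(.011,)])
a=cv2.imread('pics/w3_raw.png')[170:320,200:370]
s=ctrl.read_camera('side')[:,:,::-1];cv2.imwrite('pics/side3.png',s)
b=s[100:220,180:340]
a=cv2.resize(a,(510,450),interpolation=cv2.INTER_CUBIC);b=cv2.resize(b,(600,450))[:, 150:440]
cv2.imwrite('pics/c3.png',np.hstack([a,b]))
E
```

```text
[0.499 0.223 0.072] [281.6 251.9]
3.2 [0.50934727 0.21889727 0.05163947] [ 0.43809263 -0.0356953  -0.88149518] -0.0036641371655245438 [ 0.22  0.21  1.98  0.    0.94 -0.98]
[0.499 0.223 0.062] [281.8 244. ]
3.25 [0.50919137 0.21884713 0.05144404] [-0.05959639 -0.12407647 -0.52539438] -0.001705997711497331 [ 0.22  0.21  1.99  0.    0.94 -0.98]
[0.499 0.223 0.052] [281.9 236.6]
3.3 [0.50917668 0.21884551 0.05149814] [ 0.10620362 -0.26973876  0.01556666] -0.0008900186276382305 [ 0.22  0.21  1.99  0.    0.94 -0.98]
[0.499 0.223 0.044] [281.8 231. ]
3.35 [0.50926177 0.21884246 0.05159365] [-0.19125276  0.14451044  0.67049116] -0.000443621138894231 [ 0.22  0.21  1.99 -0.    0.94 -0.98]
```

View pics/c3.png

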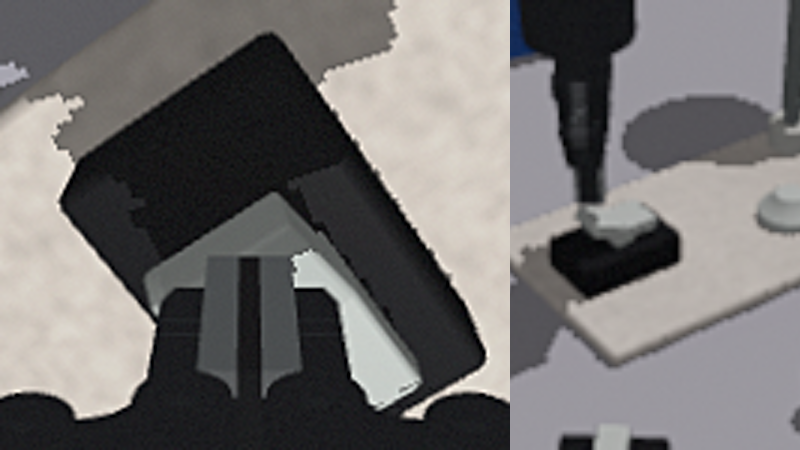

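```bash
python3 - <<'E'
from h import *
X=pose()
for d in (-.03,-.02,-.01,0,.008): print(d,proj('side',(X@[0,0,d,1])[:3]).round(1),X[:3,3]+X[:3,2]*d)
a=cv2.imread('pics/side0.png');b=cv2.imread('pics/side3.png')
print(proj('side',(.51,.2187,.06)))
o=np.hstack([cv2.resize(i[130:190,215:281],(396,360),interpolation=cv2.INTER_NEAREST) for i in(a,b)])
cv2.imwrite('pics/s3c.png',o)
E
```

```text
-0.03 [240.4 150. ] [0.50935487 0.21887916 0.08172543]
-0.02 [240.6 153.2] [0.50935496 0.21887927 0.07172543]
-0.01 [240.9 156.4] [0.50935504 0.21887939 0.06172543]
0 [241.1 159.5] [0.50935512 0.2188795  0.05172543]
0.008 [241.3 162. ] [0.50935519 0.21887959 0.04372543]
[241.15453116 156.91620497]
```

View pics/s3c.png

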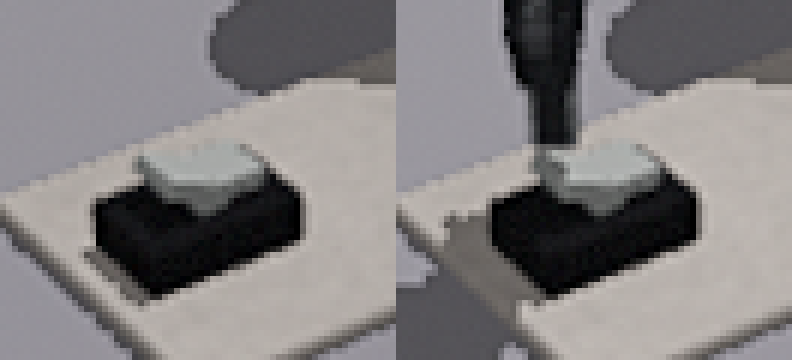

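The side crop shows the rocker unchanged, with the fingertip at about (241.5,154.7), just above it. The tip looks roughly 15–20 mm higher than the stated geometry implies. I'll keep going down in small steps and watch the force.

Request:
{"api": "send_rows", "payload": {"steps": [[0,0,0.001,0,-1],[0,0,0.002,0,-1],[0,0,0.003,0,-1],[0,0,0.004,0,-1],[0,0,0.005,0,-1]]}}

```text
time: 3.95
eef_pos: [0.5093, 0.2189, 0.0466]
tcp_rot: [0.182, 0.983, -0.0, -0.0]
contact_force: [0.3, -0.2, 0.3]
opening: -0.0
finger_force: 0.0
```

Request:
{"api": "send_rows", "payload": {"steps": [[0,0,0.001,0,-1],[0,0,0.002,0,-1],[0,0,0.003,0,-1],[0,0,0.004,0,-1]]}}

```text
time: 4.35
eef_pos: [0.5094, 0.2189, 0.043]
tcp_rot: [0.182, 0.983, -0.0, -0.0]
contact_force: [-1.0, -1.0, 5.0]
opening: -0.0
finger_force: 2.2
```

Contact came at TCP z ≈ 0.044, so the tip really is about 16 mm behind the TCP origin rather than 8 mm ahead of it. Now I press the 8 mm travel.

Request:
{"api": "send_rows", "payload": {"steps": [[0,0,0.0015,0,-1],[0,0,0.003,0,-1],[0,0,0.0045,0,-1],[0,0,0.006,0,-1]]}}

```text
time: 4.75
eef_pos: [0.5085, 0.2188, 0.037]
tcp_rot: [0.182, 0.983, -0.0, -0.001]
contact_force: [-3.4, -0.9, 4.5]
opening: 0.002
finger_force: 2.1
```

Request:
{"api": "send_rows", "payload": {"steps": [[0,0,0.001,0,-1],[0,0,0.002,0,-1],[0,0,0.003,0,-1]]}}

```text
time: 5.05
eef_pos: [0.5094, 0.2189, 0.0337]
tcp_rot: [0.182, 0.983, 0.0, 0.0]
contact_force: [-1.9, -0.5, 3.7]
opening: -0.004
finger_force: 1.6
```

Request:
{"api": "send_rows", "payload": {"steps": [[0,0,0.001,0,-1],[0,0,0.002,0,-1],[0,0,0.003,0,-1]]}}

```text
time: 5.35
eef_pos: [0.5092, 0.2189, 0.0323]
tcp_rot: [0.182, 0.983, -0.0, -0.001]
contact_force: [-9.2, -1.8, 16.7]
opening: -0.002
finger_force: 8.6
```

Request:
{"api": "send_rows", "payload": {"steps": [[0,0,-0.03,0,-1],[0,0,-0.08,0,-1],[0,0,-0.1,0,-1],[0,0,-0.1,0,-1]]}}

```text
time: 5.75
eef_pos: [0.5129, 0.2197, 0.1351]
tcp_rot: [0.182, 0.983, 0.002, 0.005]
contact_force: [0.7, -0.1, 0.7]
opening: -0.001
finger_force: 0.0
```

```bash
python3 - <<'E'
from h import *
X=wcam('w4',[])
print(totool(X,(.623,-.1065,.142)))
a=cv2.imread('pics/w4_raw.png')[130:280,215:385]
s=ctrl.read_camera('side')[:,:,::-1];b=s[130:190,215:281]
cv2.imwrite('pics/c4.png',np.hstack([cv2.resize(a,(408,360)),cv2.resize(b,(392,360),interpolation=cv2.INTER_NEAREST)]))
E
```

```text
5.75 [0.51294669 0.21966233 0.135143  ] [ 0.66683782 -0.07879514  0.73982516] -0.0006727355229380615 [ 0.22  0.1   1.94 -0.    1.09 -0.98]
[-0.2198 -0.265  -0.0065]
```

View pics/c4.png

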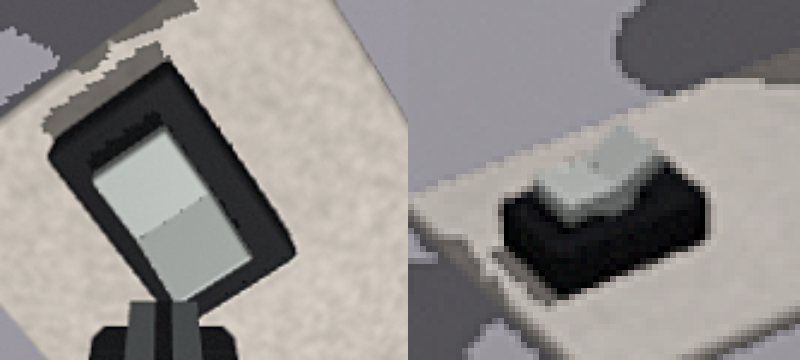

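The lamp is on: the near half lies level and the far half is now raised. Next is the round key.

Request:
{"api": "send_rows", "payload": {"steps": [[-0.03,-0.036,0,0,-1],[-0.06,-0.072,0,0,-1],[-0.09,-0.108,0,0,-1],[-0.12,-0.143,0,0,-1],[-0.15,-0.179,0,0,-1],[-0.18,-0.215,0,0,-1],[-0.21,-0.251,0,0,-1],[-0.219,-0.262,0.03,0,-1],[-0.219,-0.262,0.05,0,-1],[-0.219,-0.262,0.05,0,-1],[-0.219,-0.262,0.05,0,-1]]}}

```text
time: 6.95
eef_pos: [0.6184, -0.1037, 0.0784]
tcp_rot: [0.182, 0.983, 0.0, -0.002]
contact_force: [-0.8, -0.3, -0.3]
opening: 0.001
finger_force: 0.0
```

```bash
python3 - <<'E'
from h import *
X=wcam('w5',[(.623,-.1065,.042),(.625,-.1035,.042),(.4455,-.006,.042)])
print(totool(X,(.623,-.1065,.042)))
E
```

```text
[ 0.623 -0.106  0.042] [280.3 238.3]
[ 0.625 -0.104  0.042] [285.6 239.4]
[ 0.446 -0.006  0.042] [327.9 -63.1]
6.95 [ 0.61844032 -0.10369406  0.0783574 ] [-0.76499078 -0.26858692 -0.25960987] 0.000783030236015226 [-0.33  0.32  1.79  0.    1.03 -1.53]
[-0.0054 -0.001   0.0363]
```

View pics/w5.png

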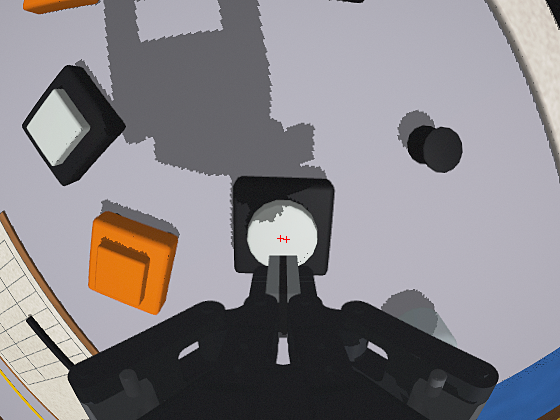

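The round key centre is at about (282,235), right under the fingertips, and the square key is well away at (57,127). Descending.

Request:
{"api": "send_rows", "payload": {"steps": [[-0.003,0,0.02,0,-1],[-0.003,0,0.04,0,-1],[-0.003,0,0.05,0,-1],[-0.003,0,0.053,0,-1],[-0.003,0,0.056,0,-1],[-0.003,0,0.058,0,-1],[-0.003,0,0.059,0,-1]]}}

```text
time: 7.7
eef_pos: [0.6232, -0.1054, 0.0225]
tcp_rot: [0.182, 0.983, -0.0, 0.001]
contact_force: [-1.0, 0.5, -0.0]
opening: 0.004
finger_force: 0.0
```

Request:
{"api": "send_rows", "payload": {"steps": [[0,0,0.001,0,-1],[0,0,0.002,0,-1],[0,0,0.003,0,-1]]}}

```text
time: 8.0
eef_pos: [0.6232, -0.1055, 0.0195]
tcp_rot: [0.182, 0.983, -0.0, 0.001]
contact_force: [-0.9, -0.0, 3.1]
opening: 0.001
finger_force: 1.5
```

Contact at about 0.020. I press through 7 mm to the stop.

Request:
{"api": "send_rows", "payload": {"steps": [[0,0,0.0015,0,-1],[0,0,0.003,0,-1],[0,0,0.0045,0,-1],[0,0,0.006,0,-1],[0,0,0.007,0,-1]]}}

```text
time: 8.5
eef_pos: [0.6233, -0.1055, 0.0153]
tcp_rot: [0.182, 0.983, -0.0, -0.0]
contact_force: [-8.3, 3.0, 21.8]
opening: 0.003
finger_force: 10.9
```

Request:
{"api": "send_rows", "payload": {"steps": [[0,0,0.001,0,-1],[0,0,0.002,0,-1],[0,0,0.002,0,-1]]}}

```text
time: 8.8
eef_pos: [0.6233, -0.1055, 0.0152]
tcp_rot: [0.182, 0.983, -0.0, -0.001]
contact_force: [-11.4, 3.5, 25.1]
opening: -0.001
finger_force: 13.1
```

Stop reached: the force rises with no further travel, and the 0.0153 height matches fully down. Retreat and go over to the bar.

Request:
{"api": "send_rows", "payload": {"steps": [[0,0,-0.03,0,-1],[0,0,-0.07,0,-1],[0.04,0.005,-0.09,0,-1],[0.08,0.01,-0.09,0,-1],[0.12,0.016,-0.09,0,-1],[0.16,0.021,-0.09,0,-1],[0.2,0.027,-0.09,0,-1],[0.201,0.027,-0.08,0,-1],[0.201,0.027,-0.07,0,-1],[0.201,0.027,-0.07,0,-1],[0.201,0.027,-0.07,0,-1]]}}

```text
time: 9.9
eef_pos: [0.4454, -0.0086, 0.0793]
tcp_rot: [0.183, 0.983, -0.0, -0.0]
contact_force: [-0.0, 0.3, 0.5]
opening: -0.0
finger_force: 0.0
```

```bash
python3 - <<'E'
from h import *
X=wcam('w6',[(.4434,-.009,.042)])
print(totool(X,(.4434,-.009,.042)))
im=cv2.imread('pics/w6_raw.png');g=cv2.cvtColor(im,cv2.COLOR_BGR2GRAY)
im=cv2.imread('pics/w6.png');cv2.imwrite('pics/w6c.png',cv2.resize(im[130:330,180:390],(630,600)))
E
```

```text
[ 0.443 -0.009  0.042] [280.2 227.7]
9.9 [ 0.44544413 -0.00861957  0.07933766] [-0.02327435  0.25763362  0.50893746] -0.00011171402372265587 [-0.25 -0.07  2.23 -0.    0.99 -1.45]
[ 0.0017 -0.0011  0.0373]
```

View pics/w6c.png

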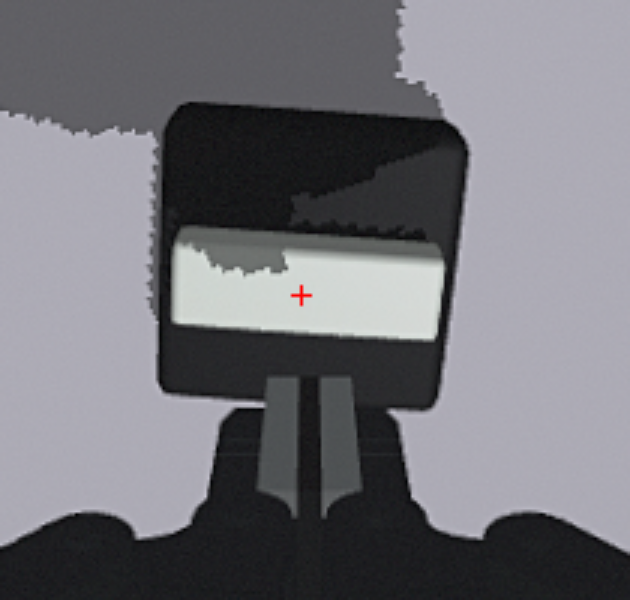

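The bar centre is at crop (307,292), within 2 mm of my estimate (302,296). Descend with a 2 mm tool-x correction.

Request:
{"api": "send_rows", "payload": {"steps": [[0.002,0,0.02,0,-1],[0.002,0,0.04,0,-1],[0.002,0,0.05,0,-1],[0.002,0,0.055,0,-1],[0.002,0,0.058,0,-1],[0.002,0,0.06,0,-1],[0.002,0,0.061,0,-1]]}}

```text
time: 10.65
eef_pos: [0.4431, -0.0075, 0.0193]
tcp_rot: [0.182, 0.983, -0.0, 0.0]
contact_force: [-3.4, -0.7, 3.5]
opening: 0.006
finger_force: 1.5
```

Request:
{"api": "send_rows", "payload": {"steps": [[0,0,0.001,0,-1],[0,0,0.002,0,-1],[0,0,0.003,0,-1],[0,0,0.004,0,-1]]}}

```text
time: 11.05
eef_pos: [0.4432, -0.0075, 0.0153]
tcp_rot: [0.182, 0.983, -0.0, 0.0]
contact_force: [-4.8, -0.3, 13.5]
opening: -0.003
finger_force: 6.4
```

Request:
{"api": "send_rows", "payload": {"steps": [[0,0,0.001,0,-1],[0,0,0.002,0,-1],[0,0,0.003,0,-1],[0,0,0.003,0,-1]]}}

```text
time: 11.45
eef_pos: [0.4433, -0.0075, 0.0151]
tcp_rot: [0.182, 0.983, -0.0, -0.002]
contact_force: [-13.6, 0.1, 28.0]
opening: -0.002
finger_force: 14.1
```

Request:
{"api": "send_rows", "payload": {"steps": [[0,0,-0.03,0,-1],[0,0,-0.07,0,-1],[0,0,-0.11,0,-1],[0,0,-0.13,0,-1],[0,0,-0.13,0,-1],[0,0,-0.13,0,-1]]}}

```text
time: 12.05
eef_pos: [0.4428, -0.0071, 0.1411]
tcp_rot: [0.182, 0.983, 0.0, 0.0]
contact_force: [-0.9, -0.3, -0.8]
opening: -0.002
finger_force: 0.0
```

```bash
python3 - <<'E'
from h import *
s=ctrl.read_camera('side')[:,:,::-1]
a=cv2.imread('pics/side0.png')
cv2.imwrite('pics/fin.png',np.vstack([cv2.resize(i[190:320,220:400],(415,300)) for i in(a,s)]))
E
```

```text
(no output)
```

View pics/fin.png

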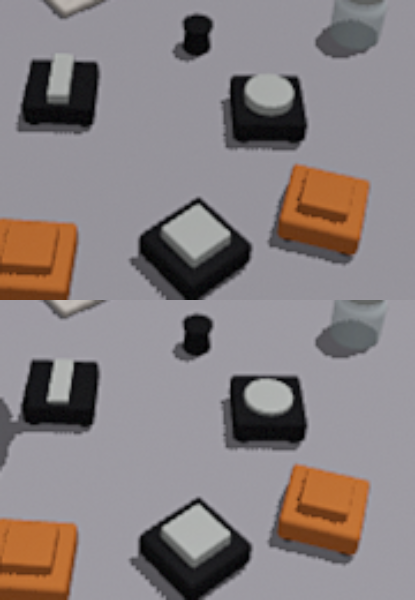

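Before (top) and after (bottom): the round and bar keys are down, the square key is still up, and the boxes, loupe and jar haven't moved.

```bash
python3 -c "
from plant import ctrl
print(ctrl.sign_off())"
```

```text
the job is handed in; nothing more can be done
None
```

The job is handed in: lamp switched on, then the round key and the bar key pressed to their stops in that order, with the square key still up and the boxes, loupe and jar unmoved in the last side view; sign-off returned no verdict.

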